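# Rinse a washed beer glass on the spring rinser under the taps

### The job

The tall slender glass in the steel washing-up tray has just come out of the soapy water: rinse it. Keeping it mouth down, bring it in under the taps, press it down on the glass rinser in the drip tray until the rinser's star reaches its stop, and hold it there for about a second; then set it gently, still mouth down, on the ribbed draining mat and let go. Do not drop it, do not knock a tap open, and leave the other glasses, the mug and the bottle where they stand.

Things in the scene. Friction and masses are not known exactly. Their poses are not given: they have to be found in the camera images.
- tall_glass: the glass to rinse: clear, straight-sided cylinder, 52 mm across and 150 mm high, wall 3 mm, about 0.2 kg, standing mouth down in the washing-up tray. The only tall slender glass on the counter. Origin at the centre of its mouth (the lower end), z up along its axis; its closed base, 12 mm thick, is the top end at z = 150 mm.
- wash_tray: shallow steel washing-up tray, 200 mm (x) by 180 mm (y), rim 16 mm high, floor 3 mm thick. Fixed. Origin at the centre of its underside, on the worktop.
- drain_mat: black rubber draining mat with grey ribs, 200 mm (its x) by 180 mm (its y), 8 mm thick. Fixed. Origin at the centre of its underside, on the worktop. Two short glasses stand on its +x half; the -x half, nearer the robot, is free (free spot for the glass: about x = -55 mm, y = 0). Mat and washing-up tray may have changed places.
- cooler: steel draught-beer cooler, 280 mm wide, 400 deep, 430 high, wooden crate on top up to 620; in front of it a steel drip tray 300 mm wide, 22 high, from x = -86 to 125 mm. Fixed. Origin on the worktop exactly below the rinser's centre; its x axis points level from the rinser into the cooler (front panel at x = 122 mm), y along the front, z up. Its open side is -x.
- spout_left (a point): lower end of one tap's spout, 18 mm thick, over the rinser: cooler's x = -5, y = +36 mm, 255 mm above the worktop. Above it the tap body, 29 mm thick, at x = 10 mm, 316 to 360 mm up, then its handle. No room for a gripper straight above: come in from the cooler's -x side, tool leaning back about 40 degrees, fingers closing along the cooler's y, some 30 mm below the glass's top. Axes as the cooler's.
- spout_right (a point): the same for the other tap, at the cooler's y = -36 mm.
- rinser_star (a point): centre of the rinser's star, level with the tops of its six spokes: black star 88 mm across, in the middle of it a jet dome 26 mm wide that rises 8 mm above the spokes and goes inside the glass's mouth. At rest 40 mm above the worktop, 28 mm when pressed to the stop. Moves with the star; z up.
- rinser (a joint): how far the star is pressed: 0 up at rest, 0.012 m at its stop. The spring begins at about 5 N and needs 11 N at the stop, so the glass's own weight does not move it; it springs back by itself.
- tap_left (a joint): black handle, 34 mm thick, 358 to 459 mm above the worktop, of the tap at the cooler's x = 10, y = +36 mm: 0 upright and shut, grows to 0.8 rad as it is pulled open towards the cooler's -x. A light knock moves it.
- tap_right (a joint): the same for the tap at the cooler's y = -36 mm.
- tumbler_wash: short, wide drinking glass standing mouth down: 88 mm high, 72 mm wide at the mouth (below), 60 mm at its base (on top). A bystander. Origin at the centre of its mouth, z up. In the washing-up tray.
- tumbler_mat: short, wide drinking glass standing mouth down: 88 mm high, 72 mm wide at the mouth (below), 60 mm at its base (on top). A bystander. Origin at the centre of its mouth, z up. On the draining mat.
- small_glass: small glass standing mouth down on the draining mat: 66 mm high, 50 mm wide at the mouth. A bystander. Origin at the centre of its mouth, z up.
- beer_mug: heavy glass beer mug, upright, 84 mm across, 135 mm high, handle at its +y reaching 85 mm from its axis. A bystander beyond the trays. Origin at the centre of its underside.
- beer_bottle: brown bottle, upright, 61 mm across, 230 mm high. A bystander beyond the trays. Origin at the centre of its underside.
Mind the look-alikes: they are no part of the job. Leave any green or purple look-alike of the tall_glass alone.

How it is judged (in metres and radians):
On the way, in this order (a step that is already met when the one before it is completed fails the run):
1. the glass, mouth down, presses the rinser's star to its stop and holds it there (value of joint rinser above 0.0105 m and contact force between tall_glass and cooler above 3 N and horizontal distance between tall_glass and rinser_star below 0.016 m and angle between tall_glass's own z axis and vertical below 0.15 rad), for 0.6 s.
2. the glass, still held, is lowered mouth down onto the draining mat (mouth within 8 mm of it, not dropped) (x of tall_glass in the frame of drain_mat between -0.09 and 0.09 m and y of tall_glass in the frame of drain_mat between -0.08 and 0.08 m and angle between tall_glass's own z axis and vertical below 0.15 rad and z of tall_glass in the frame of drain_mat below 0.016 m and contact force between the fingers and tall_glass above 0.5 N), for 0.04 s.
At the end, for the whole second after the job is handed in: The tall glass stands released and at rest, mouth down (within 0.15 rad of upright), on the draining mat, its axis within the mat's outline; the rinser's star has sprung back (within 3 mm of its top) and both taps are shut (under 0.2 rad) (x of tall_glass in the frame of drain_mat between -0.09 and 0.09 m and y of tall_glass in the frame of drain_mat between -0.08 and 0.08 m and angle between tall_glass's own z axis and vertical below 0.15 rad and z of tall_glass in the frame of drain_mat below 0.012 m and contact force between tall_glass and drain_mat above 0.5 N and linear speed of tall_glass below 0.02 m/s and contact force between the fingers and tall_glass below 0.05 N and value of joint rinser below 0.003 m and value of joint each of tap_left, tap_right below 0.2 rad); the robot touches nothing.
It fails at once if a tap is knocked open (more than 0.2 rad) (value of joint any of tap_left, tap_right above 0.2 rad).
It fails at once if the glass is tipped over (more than 0.8 rad) (angle between tall_glass's own z axis and vertical above 0.8 rad).
It fails at once if another glass, the mug or the bottle is shifted by more than 30 mm or knocked over (distance of any of tumbler_wash, tumbler_mat, small_glass, beer_mug, beer_bottle from where it was at the start of the episode above 0.03 m or angle between any of tumbler_wash, tumbler_mat, small_glass, beer_mug, beer_bottle's own z axis and vertical above 0.4 rad).
It also fails if it takes over 61 s, if anything falls off the work surface, if the arm or the gripper's body presses on something with over 40 N, if the wrist force passes 120 N, or if a joint passes its speed limit or range.

### The arm

A 6-joint arm with a two-finger parallel gripper is mounted at the origin on the work surface. World frame = base frame: x ahead of the robot, y to its left, z up, the work surface at z = 0. Lengths are in mm, angles in rad, forces in N, time in s.
With the tool pointing down it reaches from about 375 to 975 mm from the base axis. Payload 3.8 kg.
Tool frame: the origin (TCP) lies at the very end of the fingers, on their centre line; the grasp point (between the pads) lies 19 mm behind it (env.grip_depth is the distance from the TCP to the grasp point, in mm); z points along the fingers, y is the line along which they close (so a half turn about z gives the same grasp; the last joint's range is limited). The gripper opens to 88 mm and grips with 3 to 60 N. Pads are 18 mm wide; open, the fingers measure 123 mm over their backs; the gripper's body (75 mm by 187 mm) begins 45 mm behind the grasp point.
Start: joints at [-1.316, 0.264, 1.604, -0, 1.274, -0.037], TCP at [194.176, -646.462, 238.706] pointing down, gripper open.
Joint ranges: [-2.63, 2.63], [-0.94, 2.18], [0.31, 2.57], [-1.31, 4.45], [0, 2.66], [-2.55, 2.55]. Speed limits (rad/s): [2.57, 2.57, 3.14, 3.14, 3.14, 3.14].

### API

Orientations are given as a 3x3 rotation matrix whose columns are the frame's x, y, z axes.
In Python, from plant import env, vision gives the robot as it stands. The module is installed in compiled form; this text tells all that it offers.
- The arm moves only by the tool arm_command, never from a script. Its argument "targets" is a list of rows, each a list of 3 entries, a list of its own where there are three numbers: the shift along the tool's x, y, z in cm, then the turn about the tool's z in rad, then the closure in counts, from 0 (fully open) to 255 (shut). In form: [[[x, y, z], roll, grip], ...]. A call has 1 to 8 rows; each row shifts and turns the commanded pose from where the row before left it, along the tool's axes as they then stand; what a row does not reach is not made up. A row lasts 1/12 s, in which the tool goes at most 41.7 mm and 7.16 degrees, less where a joint would pass 70% of its speed; a pose out of reach is approached as far as the arm can. A call with a gripper value outside its range is refused whole. The fingers move at their own pace and stop on an object; "grip_force" is the grip in N (left out, the last holds). Time passes only in rows, so rows that do not move let the fingers close. It gives the time, the measured TCP pose, the force, the opening and the grip force at its end, in the units of the state.
- env.get_obs(): the state, without advancing time (a new reading comes with each control period).
- vision.grab_frame(name): name is "scene" or "top"; returns a dict with "pixels" (420x560x3 uint8, blue, green, red), "z_map" (420x560 float32, mm along the optical axis (not along the pixel's ray), 0 where there is no reading), "fx", "fy", "cx", "cy" (pixels), "world_from_camera" (4x4, takes a point from camera to world coordinates). Camera axes: x right, y down, z forward; pixel columns grow to the right and rows downward; lengths in mm; the calibration is good to about 2 mm. A picture is of the moment at which its call begins.
- env.close_job(): hands the job in; it is judged then, once.
The state is a dict: "time": time; "q": joint angles; "joint_vel": joint speeds; "joint_efforts": joint torques, N m; "tool_pos": TCP position; "ee_rot": TCP orientation; "wrist_force": force on the tool from outside, world axes, zero at the start; "torque": the same for the moment, N m; "gripper_width": finger opening in mm; "finger_force": force on a finger pad.
Only numpy, scipy, OpenCV 4.12 (cv2) and the standard library are available. Lean on these libraries where they do the work, as an engineer would, in place of code of your own. Each camera call takes 0.05 s, during which the arm holds its last target. There are 200 camera calls.

## Working session

There is one attempt and no reset: what is moved stays moved. The work goes in short steps, Python scripts to look and compute and a tool call to move; the robot and the scene stay as the last step left them, time stands still between calls to the robot, and variables do not carry over. Pictures are saved under pics/ and viewed, at most 10 in all, crops included, and the job is handed in when it is done.

Besides the shell and the picture viewer there is one more tool, called as name(argument=value, ...), one argument or row to a line, values as JSON. arm_command: Moves the arm, as the interface text tells. Its arguments: {"type":"object","properties":{"targets":{"type":"array","items":{"type":"array"}},"grip_force":{"type":"number"}},"required":["targets"]}

```bash
mkdir -p pics
python3 - <<'E'
from plant import env, vision
import cv2,numpy as np
for n in("scene","top"):
    f=vision.grab_frame(n); cv2.imwrite(f"pics/{n}0.png",f["pixels"]); np.savez(f"{n}0.npz",**f)
    print(n,f["fx"],f["fy"],f["cx"],f["cy"],np.round(f["world_from_camera"],3).tolist())
o=env.get_obs(); print({k:np.round(v,3).tolist() for k,v in o.items()}, env.grip_depth)
E
```

```text
scene 505.34934536941955 505.34934536941955 276.5253564311834 213.05292176766687 [[0.132, 0.867, -0.48, 1196.617], [0.991, -0.12, 0.055, -56.223], [-0.01, -0.483, -0.875, 1431.866], [0.0, 0.0, 0.0, 1.0]]
top 510.64477195287475 510.64477195287475 270.5840205749444 206.93470861007256 [[0.021, -0.982, 0.187, 341.924], [-1.0, -0.018, 0.018, 25.632], [-0.014, -0.187, -0.982, 1281.398], [0.0, 0.0, 0.0, 1.0]]
{'time': 0.1, 'q': [-1.316, 0.265, 1.605, -0.0, 1.274, -0.037], 'joint_vel': [0.001, -0.001, -0.003, -0.001, -0.002, 0.0], 'joint_efforts': [0.0, -50.362, -35.807, 0.073, 0.023, -0.0], 'tool_pos': [194.001, -645.847, 237.507], 'ee_rot': [[0.958, 0.288, -0.001], [0.288, -0.958, 0.002], [0.0, -0.002, -1.0]], 'wrist_force': [-0.011, 0.022, -0.25], 'torque': [-0.014, 0.04, 0.027], 'finger_force': 0.0, 'gripper_width': 87.948} 18.700000000000003
```

View pics/scene0.png

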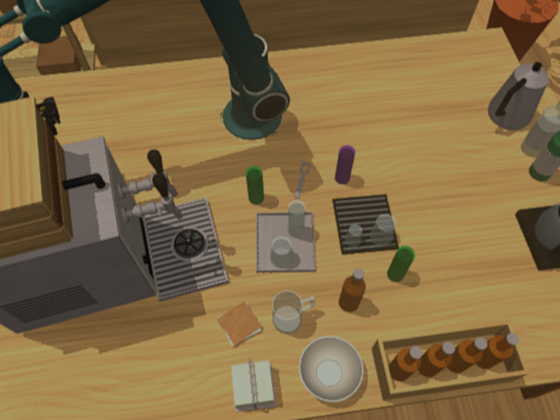

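View pics/top0.png

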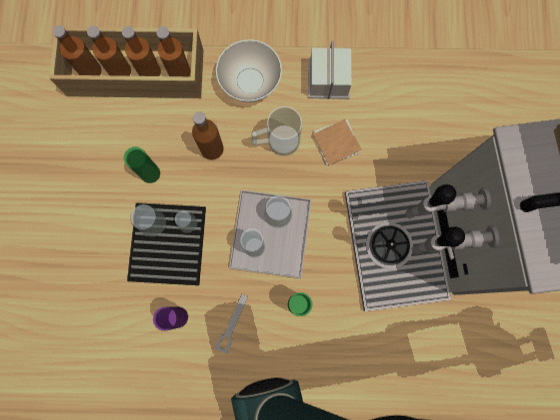

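```bash
cat > h.py <<'E'
import numpy as np,cv2
def load(n): return dict(np.load(n+".npz"))
def ray(f,u,v,z):
    T=f["world_from_camera"];d=T[:3,:3]@[(u-f["cx"])/f["fx"],(v-f["cy"])/f["fy"],1]
    return T[:3,3]+d*(z-T[2,3])/d[2]
def proj(f,p):
    T=f["world_from_camera"];c=T[:3,:3].T@(np.array(p)-T[:3,3]);return np.array([f["fx"]*c[0]/c[2]+f["cx"],f["fy"]*c[1]/c[2]+f["cy"]])
def pts(f):
    z=f["z_map"];v,u=np.mgrid[:z.shape[0],:z.shape[1]]
    c=np.stack([(u-f["cx"])/f["fx"]*z,(v-f["cy"])/f["fy"]*z,z],-1);T=f["world_from_camera"]
    P=c@T[:3,:3].T+T[:3,3];P[z==0]=np.nan;return P
E
python3 - <<'E'
from h import *
t=load("top0");s=load("scene0")
a=cv2.resize(t["pixels"][180:290,220:320],(400,440),interpolation=2)
b=cv2.resize(s["pixels"][180:290,240:340],(400,440),interpolation=2)
cv2.imwrite("pics/crop1.png",np.hstack([a,b]))
cv2.imwrite("pics/crop2.png",cv2.resize(t["pixels"][160:320,330:510],(720,600)[0:2],interpolation=2))
P=pts(t)
for u,v in [(270,240),(252,241),(252,235),(278,209),(240,268),(391,244),(372,244),(380,270),(165,260),(300,303),(390,260),(444,193),(453,237)]: print((u,v),P[v,u].round(1),ray(t,u,v,0).round(1))
E
```

```text
(270, 240) [5.008e+02 4.840e+01 1.000e-01] [500.8  48.4   0. ]
(252, 241) [478.7  85.6 153.8] [497.4  93.8   0. ]
(252, 235) [492.7  86.2 149.8] [512.6  94.2   0. ]
(278, 209) [564.2  29.4  88.7] [580.8  29.7   0. ]
(240, 268) [427.9 120.7  15.2] [429.  121.9   0. ]
(391, 244) [ 491.  -245.4   47. ] [ 496.7 -255.7    0. ]
(372, 244) [ 490.8 -200.6   41.1] [ 495.8 -208.1    0. ]
(380, 270) [ 429.6 -222.4   22.9] [ 431.1 -227.     0. ]
(165, 260) [444.7 310.    4.9] [445.1 311.1   0. ]
(300, 303) [345.7 -22.4 151.9] [346.2 -28.9   0. ]
(390, 260) [ 453.2 -244.4   36.6] [ 456.5 -252.3    0. ]
(444, 193) [ 528.1 -245.   454.4] [ 630.3 -393.7    0. ]
(453, 237) [ 455.  -256.   455.9] [ 517.5 -411.4    0. ]
```

View pics/crop1.png

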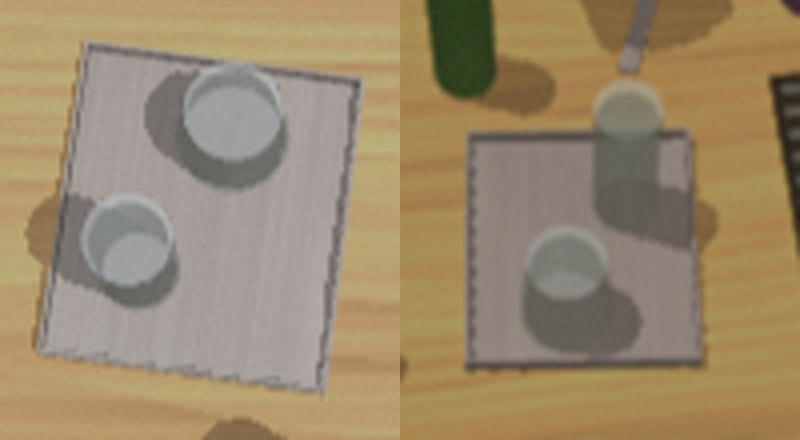

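View pics/crop2.png

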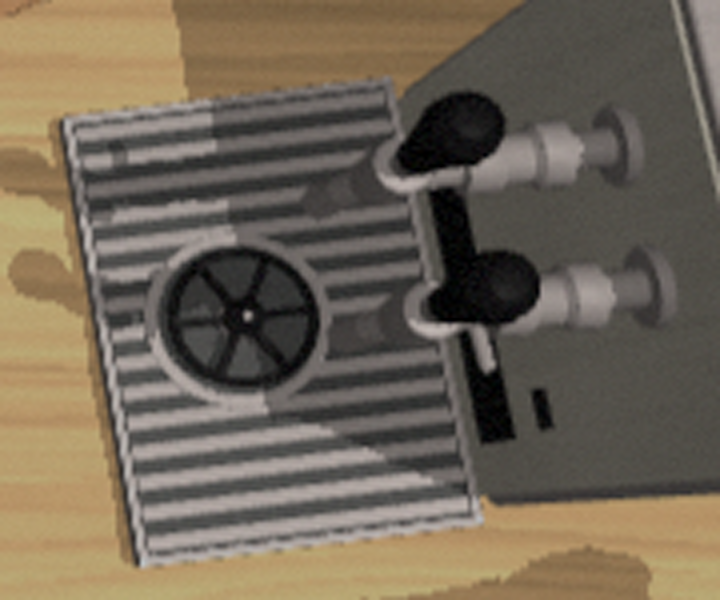

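Run:
```python
from h import *
t=load("top0");s=load("scene0")
for n,f,(u,v),st in(("top",t,(251.7,239.5),(391.3,244.8)),("scene",s,(297,208),(189,243))):
    P=pts(f)
    print(n,"ray glass",ray(f,u,v,150+3).round(1),"star",ray(f,*st,44).round(1))
    m=(abs(P[...,2]-153)<6)&(np.hypot(P[...,0]-490,P[...,1]-84)<45)
    c,r=cv2.minEnclosingCircle(P[m][:,:2].astype(np.float32));print("glass",c,r,m.sum(),P[m].mean(0).round(1))
    px=f["pixels"].astype(int)
    d=(np.hypot(P[...,0]-491,P[...,1]+245)<50)&(P[...,2]>28)&(P[...,2]<50)&(px.max(-1)<70)
    c,r=cv2.minEnclosingCircle(P[d][:,:2].astype(np.float32));print("star",c,r,P[d].mean(0).round(1))
    dt=(P[...,2]>12)&(P[...,2]<32)&(abs(P[...,0]-490)<190)&(P[...,1]<-120)&(P[...,1]>-400)
    dt=cv2.morphologyEx(dt.astype(np.uint8),cv2.MORPH_OPEN,np.ones((3,3)))>0
    print("drip",cv2.minAreaRect(P[dt][:,:2].astype(np.float32)))
    for nm,x,y in(("tray",500,70),("mat",480,310)):
        k=(abs(P[...,0]-x)<125)&(abs(P[...,1]-y)<125)&(P[...,2]<25)&(P[...,2]>4)
        k=cv2.morphologyEx(k.astype(np.uint8),cv2.MORPH_OPEN,np.ones((2,2)))>0
        print(nm,cv2.minAreaRect(P[k][:,:2].astype(np.float32)),P[k].mean(0).round(1))
    for x,y in((528,-245),(455,-256)):
        h=(P[...,2]>452)&(np.hypot(P[...,0]-x,P[...,1]-y)<30)
        print("handle",P[h].mean(0).round(1),h.sum())
    for nm,x,y,zz,R in(("tumW",560,30,88,40),("tumM",540,365,88,50),("small",540,290,66,45)):
        h=(abs(P[...,2]-zz)<5)&(np.hypot(P[...,0]-x,P[...,1]-y)<R)
        if h.any():print(nm,cv2.minEnclosingCircle(P[h][:,:2].astype(np.float32)),h.sum())
```

```text
top ray glass [482.2  86.4 153. ] star [ 489.4 -246.7   44. ]
glass (483.3132019042969, 87.60698699951172) 25.80219078063965 414 [483.   87.4 152.6]
star (493.1474304199219, -246.4939727783203) 46.306427001953125 [ 491.9 -245.9   38.2]
drip ((496.0122375488281, -265.39794921875), (300.37030029296875, 213.19680786132812), 8.785197257995605)
tray ((516.0527954101562, 45.39967346191406), (181.18917846679688, 200.61277770996094), 83.24095916748047) [nan nan nan]
mat ((486.8017883300781, 306.4109191894531), (178.14707946777344, 199.0899200439453), 87.19003295898438) [nan nan nan]
handle [ 529.3 -249.6  455.8] 196
handle [ 458.8 -260.8  455.8] 201
tumW ((568.9257202148438, 30.125701904296875), 30.390810012817383) 440
tumM ((539.5989990234375, 348.95050048828125), 31.275466918945312) 117
small ((538.6373901367188, 289.4267578125), 44.75448989868164) 62
scene ray glass [486.5  85.9 153. ] star [ 501.8 -246.    44. ]
glass (483.9344177246094, 84.40631866455078) 27.507474899291992 215 [485.7  84.8 151.7]
star (491.9051513671875, -246.78567504882812) 47.9723014831543 [ 495.7 -247.9   37.9]
drip ((497.5838623046875, -267.1291809082031), (303.6679382324219, 210.4417266845703), 8.496002197265625)
tray ((520.0134887695312, 49.654945373535156), (181.11439514160156, 203.5073699951172), 83.44413757324219) [nan nan nan]
mat ((521.6869506835938, 308.5916442871094), (176.54525756835938, 262.33154296875), 85.68370056152344) [nan nan nan]
handle [ 533.8 -252.2  456.2] 86
handle [ 462.1 -262.8  455.6] 77
tumW ((569.8049926757812, 28.417726516723633), 30.87108612060547) 261
tumM ((541.0384521484375, 347.203369140625), 32.65400695800781) 97
small ((546.2764892578125, 288.9787902832031), 42.821502685546875) 46
```

Pictures: the tall glass's top is at about top px (252,240) and scene px (297,208). The star is at top px (391,245), with the tap handles at (444,193) and (453,237). The mat is on the left, around (168,245).

The moves offer only roll and shifts, so any tilt has to come from how the arm behaves at its reach limit. I'll roll first, then go outward and see what happens.

arm_command(
  targets=[
    [[0, 0, 0], -0.12, 0],
    [[0, 0, 0], -0.12, 0],
    [[0, 0, 0], -0.12, 0],
    [[0, 0, 0], -0.12, 0],
    [[0, 0, 0], -0.12, 0],
    [[0, 0, 0], -0.12, 0],
    [[0, 0, 0], -0.12, 0],
    [[0, 0, 0], -0.12, 0],
  ],
)

```text
time: 0.77
tool_pos: [194.1, -646.1, 237.9]
ee_rot: [[0.308, 0.951, -0.0], [0.951, -0.308, 0.001], [0.001, -0.001, -1.0]]
wrist_force: [-0.4, -0.3, -0.5]
gripper_width: 88.3
finger_force: 0.0
```

arm_command(
  targets=[
    [[0, 0, 0], -0.12, 0],
    [[0, 0, 0], -0.12, 0],
    [[0, 0, 0], -0.12, 0],
    [[0, 0, 0], -0.11, 0],
    [[-3, 0, 0], 0, 0],
    [[-3, 0, 0], 0, 0],
    [[-3, 0, 0], 0, 0],
    [[-3, 0, 0], 0, 0],
  ],
)

```text
time: 1.43
tool_pos: [212.3, -765.8, 238.0]
ee_rot: [[-0.151, 0.989, -0.0], [0.989, 0.151, 0.001], [0.001, -0.0, -1.0]]
wrist_force: [0.6, 0.4, -0.0]
gripper_width: 88.1
finger_force: 0.0
```

arm_command(
  targets=[
    [[-3, 0, 0], 0, 0],
    [[-3, 0, 0], 0, 0],
    [[-3, 0, 0], 0, 0],
    [[-3, 0, 0], 0, 0],
    [[-3, 0, 0], 0, 0],
    [[-3, 0, 0], 0, 0],
    [[-3, 0, 0], 0, 0],
    [[-3, 0, 0], 0, 0],
  ],
)

```text
time: 2.1
tool_pos: [245.2, -989.2, 232.5]
ee_rot: [[-0.15, 0.989, 0.002], [0.989, 0.15, -0.009], [-0.01, 0.001, -1.0]]
wrist_force: [15.9, -65.1, 13.8]
gripper_width: 88.0
finger_force: 0.0
```

```bash
cat > st.py <<'E'
from plant import env
import numpy as np
o=env.get_obs()
for k in("time","q","tool_pos","ee_rot","wrist_force","gripper_width","finger_force"): print(k,np.round(o[k],3).tolist())
E
python3 st.py
```

```text
time 2.1
q [-1.352, 1.1, 0.31, 0.0, 1.721, -1.503]
tool_pos [245.225, -989.159, 232.549]
ee_rot [[-0.15, 0.989, 0.002], [0.989, 0.15, -0.009], [-0.01, 0.001, -1.0]]
wrist_force [15.922, -65.148, 13.816]
gripper_width 87.958
finger_force 0.0
```

arm_command(
  targets=[
    [[-1, 0, 0], 0, 0],
    [[-1, 0, 0], 0, 0],
    [[-1, 0, 0], 0, 0],
    [[-1, 0, 0], 0, 0],
  ],
)

```text
time: 2.43
tool_pos: [244.7, -1001.2, 231.1]
ee_rot: [[-0.15, 0.989, 0.01], [0.988, 0.151, -0.041], [-0.042, 0.004, -0.999]]
wrist_force: [0.4, -0.4, 0.3]
gripper_width: 88.1
finger_force: 0.0
```

arm_command(
  targets=[
    [[-2, 0, 0], 0, 0],
    [[-2, 0, 0], 0, 0],
    [[-2, 0, 0], 0, 0],
    [[-2, 0, 0], 0, 0],
  ],
)

```text
time: 2.77
tool_pos: [243.1, -1024.7, 216.1]
ee_rot: [[-0.149, 0.989, 0.022], [0.984, 0.151, -0.091], [-0.093, 0.008, -0.996]]
wrist_force: [0.5, 0.0, -0.2]
gripper_width: 88.0
finger_force: 0.0
```

```bash
python3 st.py
```

```text
time 2.767
q [-1.362, 1.118, 0.311, 0.003, 1.619, -1.513]
tool_pos [243.135, -1024.69, 216.085]
ee_rot [[-0.149, 0.989, 0.022], [0.984, 0.151, -0.091], [-0.093, 0.008, -0.996]]
wrist_force [0.526, 0.002, -0.198]
gripper_width 87.951
finger_force 0.0
```

arm_command(
  targets=[
    [[-3, 0, 0], 0, 0],
    [[-4, 0, 0], 0, 0],
    [[-4, 0, 0], 0, 0],
    [[-4, 0, 0], 0, 0],
    [[-4, 0, 0], 0, 0],
    [[-4, 0, 0], 0, 0],
    [[-4, 0, 0], 0, 0],
    [[-4, 0, 0], 0, 0],
  ],
)

```text
time: 3.43
tool_pos: [238.6, -1104.8, 206.4]
ee_rot: [[-0.14, 0.988, 0.067], [0.944, 0.153, -0.293], [-0.299, 0.022, -0.954]]
wrist_force: [-0.3, 0.1, 0.7]
gripper_width: 88.3
finger_force: 0.0
```

```bash
python3 st.py
```

```text
time 3.433
q [-1.384, 1.141, 0.311, 0.012, 1.385, -1.535]
tool_pos [238.571, -1104.753, 206.404]
ee_rot [[-0.14, 0.988, 0.067], [0.944, 0.153, -0.293], [-0.299, 0.022, -0.954]]
wrist_force [-0.269, 0.111, 0.75]
gripper_width 88.251
finger_force 0.0
```

arm_command(
  targets=[
    [[-4, 0, 0], 0, 0],
    [[-4, 0, 0], 0, 0],
    [[-4, 0, 0], 0, 0],
    [[-4, 0, 0], 0, 0],
    [[-4, 0, 0], 0, 0],
    [[-4, 0, 0], 0, 0],
    [[-4, 0, 0], 0, 0],
    [[-4, 0, 0], 0, 0],
  ],
)

```text
time: 4.1
tool_pos: [234.1, -1166.6, 265.8]
ee_rot: [[-0.121, 0.987, 0.107], [0.858, 0.158, -0.489], [-0.499, 0.033, -0.866]]
wrist_force: [-0.1, -0.0, 0.2]
gripper_width: 88.0
finger_force: 0.0
```

arm_command(
  targets=[
    [[-4, 0, 0], 0, 0],
    [[-4, 0, 0], 0, 0],
    [[-4, 0, 0], 0, 0],
    [[-4, 0, 0], 0, 0],
  ],
)

```text
time: 4.43
tool_pos: [231.0, -1188.0, 314.7]
ee_rot: [[-0.109, 0.986, 0.123], [0.802, 0.16, -0.575], [-0.587, 0.037, -0.809]]
wrist_force: [-0.4, 0.4, 0.3]
gripper_width: 88.1
finger_force: 0.0
```

```bash
python3 st.py
```

```text
time 4.433
q [-1.407, 1.083, 0.311, 0.031, 1.119, -1.561]
tool_pos [231.03, -1188.031, 314.745]
ee_rot [[-0.109, 0.986, 0.123], [0.802, 0.16, -0.575], [-0.587, 0.037, -0.809]]
wrist_force [-0.393, 0.369, 0.255]
gripper_width 88.057
finger_force 0.0
```

arm_command(
  targets=[
    [[-4, 0, 0], 0, 0],
    [[-4, 0, 0], 0, 0],
    [[0, 0, 0], -0.06, 0],
    [[1, 0, -1], 0, 0],
    [[3, 0, -2], 0, 0],
    [[3, 0, -2], 0, 0],
    [[3, 0, -2], 0, 0],
    [[3, 0, -2], 0, 0],
  ],
)

```text
time: 5.1
tool_pos: [198.0, -1048.8, 332.2]
ee_rot: [[-0.161, 0.978, 0.131], [0.761, 0.207, -0.614], [-0.628, 0.0, -0.778]]
wrist_force: [-0.7, -0.8, 0.3]
gripper_width: 87.7
finger_force: 0.0
```

```bash
python3 st.py
cat > kin.py <<'E'
import numpy as np
from scipy.optimize import least_squares
from scipy.spatial.transform import Rotation as R
from plant import env
o=env.get_obs()
D=[([-1.316,.265,1.605,0,1.274,-.037],[194.,-645.8,237.5]),([-1.352,1.1,.31,0,1.721,-1.503],[245.2,-989.2,232.5]),
([-1.362,1.118,.311,.003,1.619,-1.513],[243.1,-1024.7,216.1]),([-1.384,1.141,.311,.012,1.385,-1.535],[238.6,-1104.8,206.4]),
([-1.407,1.083,.311,.031,1.119,-1.561],[231.,-1188.,314.7]),(o["q"],o["tool_pos"])]
def fk(q,p):
    a,d,l1,l2,t=p; A=R.from_euler("z",q[0])*R.from_euler("y",q[1]);x=R.from_euler("z",q[0]).apply([a,0,d])+A.apply([0,0,l1])
    A=A*R.from_euler("y",q[2]);x=x+A.apply([0,0,l2]);A=A*R.from_euler("ZYZ",[q[3],q[4],q[5]])
    return x+A.apply([0,0,t]),A.as_matrix()
s=least_squares(lambda p:np.concatenate([fk(q,p)[0]-x for q,x in D]),[0,300,450,450,200]);P=s.x
lo=np.array([-2.63,-.94,.31,-1.31,0,-2.55]);hi=np.array([2.63,2.18,2.57,4.45,2.66,2.55])
def ik(x,Rm,q0):
    def e(q):
        a,b=fk(q,P);return np.concatenate([(a-x)/100,(R.from_matrix(b.T@Rm)).as_rotvec()])
    return least_squares(e,np.clip(q0,lo+.01,hi-.01),bounds=(lo,hi))
E
python3 - <<'E'
from kin import *
print(P.round(1),abs(s.fun).max().round(2)); print((fk(o["q"],P)[1]-o["ee_rot"]).round(3).tolist())
q=o["q"];Rm=np.array(o["ee_rot"])
for x in([231,-900,340],[240,-600,340],[260,-400,340],[330,-250,340],[420,0,320],[480,200,260],[482,95,110],[484,150,260],[480,-130,230],[492,-246,130],[480,-130,230],[450,150,230],[448,318,115],[448,420,260]):
    r=ik(np.array(x,float),Rm,q);q=r.x;print(x,q.round(2),"err",np.abs(r.fun).max().round(3))
E
```

```text
time 5.1
q [-1.419, 0.607, 1.094, 0.052, 0.763, -1.653]
tool_pos [198.002, -1048.812, 332.24]
ee_rot [[-0.161, 0.978, 0.131], [0.761, 0.207, -0.614], [-0.628, 0.0, -0.778]]
wrist_force [-0.719, -0.847, 0.284]
gripper_width 87.7
finger_force 0.0
[ -0.6 254.5 511.9 565.6 344.7] 24.8
[[-0.817, -1.139, -0.0], [-0.969, 0.554, 0.0], [0.628, -0.628, -0.0]]
[231, -900, 340] [-1.31  0.32  1.48 -0.06  0.66  0.09] err 0.0
[240, -600, 340] [-1.11 -0.22  2.05 -0.26  0.66  0.41] err 0.0
[260, -400, 340] [-0.72 -0.56  2.27 -0.49  0.92  0.84] err 0.0
[330, -250, 340] [-0.13 -0.56  2.27 -0.67  1.25  1.39] err 0.0
[420, 0, 320] [ 0.51 -0.22  2.08 -0.64  1.52  1.99] err 0.0
[480, 200, 260] [ 0.76  0.16  1.83 -0.57  1.55  2.25] err 0.0
[482, 95, 110] [ 0.61  0.22  2.08 -0.66  1.23  2.32] err 0.0
[484, 150, 260] [ 0.69  0.11  1.89 -0.59  1.51  2.2 ] err 0.0
[480, -130, 230] [ 0.19 -0.11  2.17 -0.75  1.18  1.88] err 0.0
[492, -246, 130] [-0.08  0.04  2.24 -0.9   0.88  1.89] err 0.0
[480, -130, 230] [ 0.19 -0.11  2.17 -0.75  1.18  1.88] err 0.0
[450, 150, 230] [ 0.73  0.09  1.97 -0.58  1.48  2.26] err 0.0
[448, 318, 115] [ 0.92  0.43  1.78 -0.5   1.44  2.48] err 0.0
[448, 420, 260] [ 1.    0.44  1.48 -0.46  1.73  2.41] err 0.0
```

```bash
cat > mv.py <<'E'
import numpy as np,sys
from plant import env
def go(*W):
    o=env.get_obs();x=np.array(o["tool_pos"]);Rm=np.array(o["ee_rot"])
    for w in W:
        d=Rm.T@(np.array(w)-x)/10;print(w,"cm",d.round(2).tolist(),"len",np.linalg.norm(d).round(1));x=np.array(w,float)
E
python3 -c "
from mv import *
go([235,-600,340],[260,-400,340],[330,-250,340],[420,0,320],[470.8,148,204],[486.5,74.5,110.4])"
```

```text
[235, -600, 340] cm [33.09, 12.93, -27.69] len 45.0
[260, -400, 340] cm [14.82, 6.59, -11.96] len 20.2
[330, -250, 340] cm [10.29, 9.96, -8.3] len 16.6
[420, 0, 320] cm [18.84, 13.99, -12.63] len 26.6
[470.8, 148, 204] cm [17.73, 8.04, 0.6] len 19.5
[486.5, 74.5, 110.4] cm [0.03, 0.01, 12.0] len 12.0
```

arm_command(
  targets=[
    [[2.2, 0.86, -1.85], 0, 0],
    [[2.2, 0.86, -1.85], 0, 0],
    [[2.2, 0.86, -1.85], 0, 0],
    [[2.2, 0.86, -1.85], 0, 0],
    [[2.2, 0.86, -1.85], 0, 0],
    [[2.2, 0.86, -1.85], 0, 0],
    [[2.2, 0.86, -1.85], 0, 0],
    [[2.2, 0.86, -1.85], 0, 0],
  ],
)

```text
time: 5.77
tool_pos: [218.0, -810.1, 337.9]
ee_rot: [[-0.161, 0.978, 0.131], [0.761, 0.207, -0.614], [-0.628, 0.001, -0.778]]
wrist_force: [-0.1, 0.1, 0.1]
gripper_width: 88.0
finger_force: 0.0
```

arm_command(
  targets=[
    [[2.2, 0.86, -1.85], 0, 0],
    [[2.2, 0.86, -1.85], 0, 0],
    [[2.2, 0.86, -1.85], 0, 0],
    [[2.2, 0.86, -1.85], 0, 0],
    [[2.2, 0.86, -1.85], 0, 0],
    [[2.2, 0.86, -1.85], 0, 0],
    [[2.2, 0.86, -1.85], 0, 0],
    [[0, 0, 0], 0, 0],
  ],
)

```text
time: 6.43
tool_pos: [235.5, -598.4, 341.9]
ee_rot: [[-0.162, 0.978, 0.132], [0.762, 0.209, -0.613], [-0.627, 0.001, -0.779]]
wrist_force: [0.3, 0.2, 0.3]
gripper_width: 87.7
finger_force: 0.0
```

arm_command(
  targets=[
    [[2.1, 0.94, -1.7], 0, 0],
    [[2.1, 0.94, -1.7], 0, 0],
    [[2.1, 0.94, -1.7], 0, 0],
    [[2.1, 0.94, -1.7], 0, 0],
    [[2.1, 0.94, -1.7], 0, 0],
    [[2.1, 0.94, -1.7], 0, 0],
    [[2.1, 0.94, -1.7], 0, 0],
    [[0, 0, 0], 0, 0],
  ],
)

```text
time: 7.1
tool_pos: [261.5, -400.8, 342.9]
ee_rot: [[-0.162, 0.977, 0.135], [0.761, 0.211, -0.613], [-0.628, 0.003, -0.778]]
wrist_force: [-0.4, -1.0, 0.1]
gripper_width: 88.2
finger_force: 0.0
```

```bash
python3 st.py; python3 -c "
from mv import *
go([330,-250,340],[420,0,320],[470.8,148,204],[486.5,74.5,110.4])"
```

```text
time 7.1
q [-0.814, -0.563, 2.268, -0.432, 0.879, -0.843]
tool_pos [261.482, -400.836, 342.899]
ee_rot [[-0.162, 0.977, 0.135], [0.761, 0.211, -0.613], [-0.628, 0.003, -0.778]]
wrist_force [-0.371, -1.004, 0.092]
gripper_width 88.171
finger_force 0.0
[330, -250, 340] cm [10.55, 9.88, -8.1] len 16.6
[420, 0, 320] cm [18.82, 14.07, -12.56] len 26.6
[470.8, 148, 204] cm [17.72, 8.05, 0.64] len 19.5
[486.5, 74.5, 110.4] cm [0.03, -0.05, 12.0] len 12.0
```

arm_command(
  targets=[
    [[1.75, 1.65, -1.35], 0, 0],
    [[1.75, 1.65, -1.35], 0, 0],
    [[1.75, 1.65, -1.35], 0, 0],
    [[1.75, 1.65, -1.35], 0, 0],
    [[1.75, 1.65, -1.35], 0, 0],
    [[1.75, 1.65, -1.35], 0, 0],
    [[2, 1.5, -1.4], 0, 0],
  ],
)

```text
time: 7.68
tool_pos: [340.6, -225.6, 338.9]
ee_rot: [[-0.16, 0.978, 0.133], [0.762, 0.208, -0.613], [-0.627, 0.004, -0.779]]
wrist_force: [0.0, 0.1, 0.2]
gripper_width: 88.1
finger_force: 0.0
```

arm_command(
  targets=[
    [[2.1, 1.57, -1.4], 0, 0],
    [[2.1, 1.57, -1.4], 0, 0],
    [[2.1, 1.57, -1.4], 0, 0],
    [[2.1, 1.57, -1.4], 0, 0],
    [[2.1, 1.57, -1.4], 0, 0],
    [[2.1, 1.57, -1.4], 0, 0],
    [[2.1, 1.57, -1.4], 0, 0],
    [[2.1, 1.57, -1.4], 0, 0],
  ],
)

```text
time: 8.35
tool_pos: [421.9, -1.7, 319.9]
ee_rot: [[-0.162, 0.978, 0.132], [0.764, 0.209, -0.611], [-0.625, 0.002, -0.781]]
wrist_force: [-0.3, 1.0, -0.2]
gripper_width: 88.1
finger_force: 0.0
```

arm_command(
  targets=[
    [[2.9, 1.35, 0.1], 0, 0],
    [[2.9, 1.35, 0.1], 0, 0],
    [[2.9, 1.35, 0.1], 0, 0],
    [[2.9, 1.35, 0.1], 0, 0],
    [[2.9, 1.3, 0.1], 0, 0],
    [[2.5, 1.3, 0.1], 0, 0],
    [[0, 0, 0], 0, 0],
  ],
)

```text
time: 8.93
tool_pos: [473.2, 141.8, 204.6]
ee_rot: [[-0.166, 0.978, 0.129], [0.763, 0.21, -0.611], [-0.625, -0.003, -0.781]]
wrist_force: [0.2, -0.5, -0.5]
gripper_width: 88.1
finger_force: 0.0
```

```bash
python3 st.py
python3 - <<'E'
from mv import *
go([470.8,148,204],[486.5,74.5,110.4])
from plant import vision
import cv2
f=vision.grab_frame("top");g=vision.grab_frame("scene")
cv2.imwrite("pics/a1.png",np.vstack([cv2.resize(f["pixels"][100:350,180:480],(480,300)),cv2.resize(g["pixels"][80:330,160:460],(480,300))]))
E
```

```text
time 8.933
q [0.639, 0.13, 1.974, -0.614, 1.397, 0.648]
tool_pos [473.236, 141.757, 204.583]
ee_rot [[-0.166, 0.978, 0.129], [0.763, 0.21, -0.611], [-0.625, -0.003, -0.781]]
wrist_force [0.223, -0.512, -0.534]
gripper_width 88.06
finger_force 0.0
[470.8, 148, 204] cm [0.55, -0.11, -0.37] len 0.7
[486.5, 74.5, 110.4] cm [-0.02, 0.02, 12.0] len 12.0
```

View pics/a1.png

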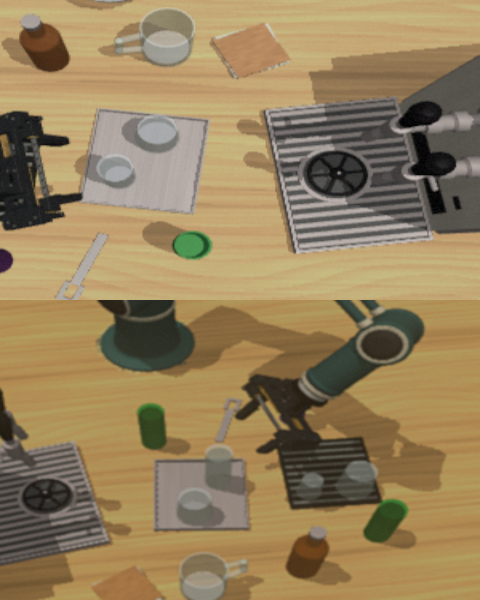

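The gripper is above the mat (top crop, about (40,170)), with its fingers either side of the glass at about (115,170). Going in along tool z.

arm_command(
  targets=[
    [[0.2, 0, 1.5], 0, 0],
    [[0.2, -0.1, 1.5], 0, 0],
    [[0.1, 0, 1.5], 0, 0],
    [[0, 0, 1.5], 0, 0],
    [[0, 0, 1.5], 0, 0],
    [[0, 0, 1.5], 0, 0],
    [[0, 0, 1.5], 0, 0],
    [[0, 0, 1.1], 0, 0],
  ],
)

```text
time: 9.7
tool_pos: [485.7, 70.1, 115.7]
ee_rot: [[-0.159, 0.979, 0.131], [0.764, 0.206, -0.612], [-0.626, 0.002, -0.78]]
wrist_force: [-0.0, -0.1, 0.2]
gripper_width: 88.1
finger_force: 0.0
```

arm_command(
  targets=[
    [[0, 0, 0], 0, 60],
    [[0, 0, 0], 0, 80],
    [[0, 0, 0], 0, 95],
    [[0, 0, 0], 0, 110],
    [[0, 0, 0], 0, 130],
    [[0, 0, 0], 0, 150],
    [[0, 0, 0], 0, 150],
    [[0, 0, 0], 0, 150],
  ],
  grip_force=30,
)

```text
time: 10.37
tool_pos: [486.0, 72.1, 115.7]
ee_rot: [[-0.161, 0.978, 0.132], [0.763, 0.208, -0.612], [-0.626, 0.002, -0.78]]
wrist_force: [0.6, 0.3, 2.9]
gripper_width: 51.4
finger_force: 30.0
```

```bash
python3 st.py
python3 - <<'E'
from mv import *
from h import *
from plant import vision
f=vision.grab_frame("top");g=vision.grab_frame("scene")
np.savez("top1.npz",**f);np.savez("scene1.npz",**g)
cv2.imwrite("pics/a2.png",np.hstack([cv2.resize(f["pixels"][180:290,200:320],(400,367),interpolation=2),cv2.resize(g["pixels"][140:260,240:360],(400,367),interpolation=2)]))
E
```

```text
time 10.367
q [0.519, 0.19, 2.099, -0.698, 1.191, 0.69]
tool_pos [485.974, 72.139, 115.696]
ee_rot [[-0.161, 0.978, 0.132], [0.763, 0.208, -0.612], [-0.626, 0.002, -0.78]]
wrist_force [0.593, 0.251, 2.866]
gripper_width 51.35
finger_force 29.994
```

View pics/a2.png

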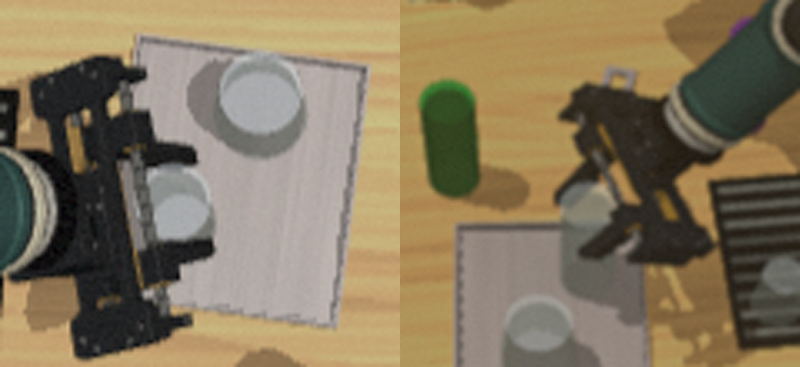

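The glass is held (opening 51.4 mm) and still upright in both views. Now plan the carry to the rinser.

arm_command(
  targets=[
    [[-0.5, 0, -0.65], 0, 150],
    [[-1.2, 0, -1.5], 0, 150],
    [[-1.3, 0, -1.6], 0, 150],
    [[-1.3, 0, -1.6], 0, 150],
    [[-1.3, 0, -1.6], 0, 150],
    [[-1.3, 0, -1.6], 0, 150],
    [[-0.4, 0, -0.5], 0, 150],
    [[0, 0, 0], 0, 150],
  ],
)

```text
time: 11.13
tool_pos: [485.8, 71.9, 232.8]
ee_rot: [[-0.16, 0.978, 0.132], [0.764, 0.207, -0.611], [-0.625, 0.004, -0.781]]
wrist_force: [0.7, -1.0, -1.9]
gripper_width: 51.6
finger_force: 30.0
```

```bash
python3 st.py; python3 -c "
from mv import *
go([480.1,-161.3,182.7],[488.5,-215.6,166.7],[493.9,-250.2,163.7],[494.8,-256.1,153.7],[494.8,-256.1,137.7])"
```

```text
time 11.133
q [0.518, 0.041, 2.014, -0.654, 1.372, 0.539]
tool_pos [485.846, 71.934, 232.826]
ee_rot [[-0.16, 0.978, 0.132], [0.764, 0.207, -0.611], [-0.625, 0.004, -0.781]]
wrist_force [0.702, -1.03, -1.945]
gripper_width 51.624
finger_force 29.993
[480.1, -161.3, 182.7] cm [-14.6, -5.42, 18.08] len 23.9
[488.5, -215.6, 166.7] cm [-3.28, -0.31, 4.68] len 5.7
[493.9, -250.2, 163.7] cm [-2.54, -0.19, 2.42] len 3.5
[494.8, -256.1, 153.7] cm [0.16, -0.04, 1.15] len 1.2
[494.8, -256.1, 137.7] cm [1.0, -0.01, 1.25] len 1.6
```

Carrying to about 100 mm in front of the rinser, then checking.

arm_command(
  targets=[
    [[-0.9, -0.3, 1.0], 0, 150],
    [[-1.4, -0.5, 1.7], 0, 150],
    [[-1.7, -0.65, 2.1], 0, 150],
    [[-1.7, -0.65, 2.1], 0, 150],
    [[-1.7, -0.65, 2.1], 0, 150],
    [[-1.7, -0.65, 2.1], 0, 150],
    [[-1.7, -0.65, 2.1], 0, 150],
    [[-1.7, -0.65, 2.1], 0, 150],
  ],
)

```text
time: 11.8
tool_pos: [477.0, -129.3, 187.4]
ee_rot: [[-0.164, 0.978, 0.127], [0.763, 0.207, -0.613], [-0.625, -0.004, -0.78]]
wrist_force: [-0.3, -0.5, -2.5]
gripper_width: 51.2
finger_force: 30.0
```

arm_command(
  targets=[
    [[-1.2, -0.45, 1.6], 0, 150],
    [[-0.9, -0.25, 1.1], 0, 150],
    [[0, 0, 0], 0, 150],
    [[0, 0, 0], 0, 150],
  ],
)

```text
time: 12.13
tool_pos: [477.1, -162.4, 180.0]
ee_rot: [[-0.162, 0.979, 0.126], [0.763, 0.205, -0.612], [-0.625, -0.004, -0.78]]
wrist_force: [-0.6, 0.3, -2.0]
gripper_width: 51.4
finger_force: 30.0
```

```bash
python3 st.py
python3 - <<'E'
from mv import *
from h import *
from plant import vision
go([488.5,-215.6,166.7],[493.9,-250.2,163.7],[494.8,-256.1,153.7],[494.8,-256.1,137.7])
f=vision.grab_frame("top");g=vision.grab_frame("scene")
for n,q in(("t",f),("s",g)):
    P=pts(q);m=(abs(P[...,2]-220)<14)&(np.hypot(P[...,0]-477,P[...,1]+147)<40)
    m&=q["pixels"].max(-1)>80
    print(n,m.sum(),cv2.minEnclosingCircle(P[m][:,:2].astype(np.float32)),P[m].mean(0).round(1),np.percentile(P[m][:,2],[10,50,90]).round(1))
cv2.imwrite("pics/a3.png",np.hstack([cv2.resize(f["pixels"][150:290,300:460],(400,350),interpolation=2),cv2.resize(g["pixels"][140:280,130:290],(400,350),interpolation=2)]))
E
```

```text
time 12.133
q [0.048, -0.064, 2.227, -0.805, 1.03, 0.29]
tool_pos [477.142, -162.446, 179.999]
ee_rot [[-0.162, 0.979, 0.126], [0.763, 0.205, -0.612], [-0.625, -0.004, -0.78]]
wrist_force [-0.564, 0.28, -2.042]
gripper_width 51.382
finger_force 29.993
[488.5, -215.6, 166.7] cm [-3.41, 0.03, 4.44] len 5.6
[493.9, -250.2, 163.7] cm [-2.54, -0.18, 2.42] len 3.5
[494.8, -256.1, 153.7] cm [0.16, -0.03, 1.15] len 1.2
[494.8, -256.1, 137.7] cm [1.0, 0.01, 1.25] len 1.6
t 361 ((471.0415344238281, -145.95391845703125), 28.930091857910156) [ 474.1 -151.5  216.5] [213.7 216.6 219.2]
s 207 ((473.6024169921875, -151.90518188476562), 31.124250411987305) [ 476.6 -154.   216.6] [213.3 216.7 220.6]
```

View pics/a3.png

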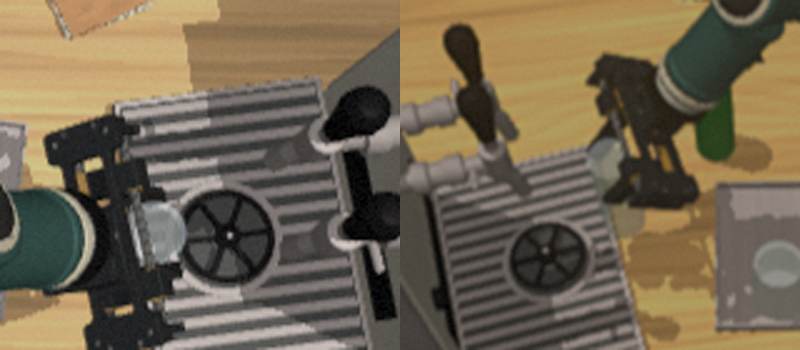

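The glass is held upright, with its mouth about 67 mm up, in front of the star (top crop (160,230), star (228,235)). The taps are clear. Going in under the spouts slowly.

arm_command(
  targets=[
    [[-0.85, 0, 1.1], 0, 150],
    [[-0.85, 0, 1.1], 0, 150],
    [[-0.85, 0, 1.1], 0, 150],
    [[-0.85, 0, 1.1], 0, 150],
    [[-0.9, -0.06, 0.8], 0, 150],
    [[-0.8, -0.06, 0.8], 0, 150],
    [[-0.8, -0.06, 0.8], 0, 150],
    [[0, 0, 0], 0, 150],
  ],
)

```text
time: 12.9
tool_pos: [496.3, -249.4, 166.2]
ee_rot: [[-0.161, 0.978, 0.13], [0.763, 0.207, -0.613], [-0.626, 0.0, -0.78]]
wrist_force: [0.6, 0.2, -1.5]
gripper_width: 51.3
finger_force: 30.0
```

```bash
python3 st.py; python3 -c "
from mv import *
go([494.8,-256.1,153.7],[494.8,-256.1,137.7])"
```

```text
time 12.9
q [-0.145, -0.01, 2.206, -0.86, 0.887, 0.191]
tool_pos [496.3, -249.352, 166.188]
ee_rot [[-0.161, 0.978, 0.13], [0.763, 0.207, -0.613], [-0.626, 0.0, -0.78]]
wrist_force [0.552, 0.174, -1.472]
gripper_width 51.324
finger_force 29.991
[494.8, -256.1, 153.7] cm [0.29, -0.29, 1.37] len 1.4
[494.8, -256.1, 137.7] cm [1.0, -0.0, 1.25] len 1.6
```

arm_command(
  targets=[
    [[0.1, -0.1, 0.4], 0, 150],
    [[0.1, -0.1, 0.45], 0, 150],
    [[0.1, -0.05, 0.45], 0, 150],
    [[0.2, 0, 0.25], 0, 150],
    [[0.2, 0, 0.25], 0, 150],
    [[0, 0, 0], 0, 150],
  ],
)

```text
time: 13.4
tool_pos: [495.0, -254.8, 148.1]
ee_rot: [[-0.162, 0.978, 0.13], [0.762, 0.208, -0.613], [-0.627, -0.0, -0.779]]
wrist_force: [-1.5, 0.4, 5.0]
gripper_width: 51.2
finger_force: 30.0
```

arm_command(
  targets=[
    [[0.2, 0, 0.25], 0, 150],
    [[0.2, 0, 0.25], 0, 150],
    [[0.1, 0, 0.13], 0, 150],
    [[0, 0, 0], 0, 150],
    [[0, 0, 0], 0, 150],
  ],
)

```text
time: 13.82
tool_pos: [495.3, -255.3, 141.5]
ee_rot: [[-0.161, 0.978, 0.131], [0.761, 0.207, -0.614], [-0.628, 0.0, -0.778]]
wrist_force: [-3.3, 0.8, 8.0]
gripper_width: 51.4
finger_force: 30.0
```

```bash
python3 st.py
```

```text
time 13.817
q [-0.157, 0.026, 2.225, -0.902, 0.844, 0.242]
tool_pos [495.312, -255.281, 141.465]
ee_rot [[-0.161, 0.978, 0.131], [0.761, 0.207, -0.614], [-0.628, 0.0, -0.778]]
wrist_force [-3.289, 0.803, 8.05]
gripper_width 51.438
finger_force 29.991
```

arm_command(
  targets=[
    [[0.12, 0, 0.16], 0, 150],
    [[0.12, 0, 0.16], 0, 150],
    [[0, 0, 0], 0, 150],
  ],
  grip_force=40,
)

```text
time: 14.07
tool_pos: [496.1, -256.8, 140.4]
ee_rot: [[-0.16, 0.978, 0.131], [0.759, 0.207, -0.618], [-0.632, 0.001, -0.775]]
wrist_force: [-7.4, 1.9, 19.3]
gripper_width: 51.0
finger_force: 40.0
```

arm_command(
  targets=[
    [[0.06, 0, 0.08], 0, 150],
    [[0, 0, 0], 0, 150],
    [[0, 0, 0], 0, 150],
  ],
)

```text
time: 14.32
tool_pos: [496.3, -257.1, 140.3]
ee_rot: [[-0.159, 0.978, 0.131], [0.758, 0.207, -0.619], [-0.632, 0.001, -0.775]]
wrist_force: [-8.4, 2.1, 22.4]
gripper_width: 51.1
finger_force: 40.1
```

arm_command(
  targets=[
    [[0, 0, 0], 0, 150],
    [[0, 0, 0], 0, 150],
    [[0, 0, 0], 0, 150],
    [[0, 0, 0], 0, 150],
    [[0, 0, 0], 0, 150],
    [[0, 0, 0], 0, 150],
    [[0, 0, 0], 0, 150],
    [[0, 0, 0], 0, 150],
  ],
)

```text
time: 14.98
tool_pos: [496.3, -257.1, 140.4]
ee_rot: [[-0.159, 0.978, 0.132], [0.758, 0.207, -0.619], [-0.632, 0.001, -0.775]]
wrist_force: [-8.5, 3.1, 22.4]
gripper_width: 51.0
finger_force: 40.1
```

arm_command(
  targets=[
    [[0, 0, 0], 0, 150],
    [[0, 0, 0], 0, 150],
    [[0, 0, 0], 0, 150],
    [[0, 0, 0], 0, 150],
    [[0, 0, 0], 0, 150],
  ],
)

```text
time: 15.4
tool_pos: [496.3, -257.1, 140.3]
ee_rot: [[-0.159, 0.978, 0.131], [0.758, 0.207, -0.619], [-0.632, 0.001, -0.775]]
wrist_force: [-8.3, 2.6, 22.9]
gripper_width: 51.2
finger_force: 40.1
```

```bash
python3 st.py
python3 - <<'E'
from mv import *
from h import *
from plant import vision
f=vision.grab_frame("top");g=vision.grab_frame("scene")
np.savez("top2.npz",**f);np.savez("scene2.npz",**g)
cv2.imwrite("pics/a4.png",np.hstack([cv2.resize(f["pixels"][170:310,320:480],(400,350),interpolation=2),cv2.resize(g["pixels"][170:310,110:270],(400,350),interpolation=2)]))
for q in(f,g):
    P=pts(q);m=(abs(P[...,2]-178)<12)&(np.hypot(P[...,0]-492,P[...,1]+243)<32)&(q["pixels"].max(-1)>80)
    print(m.sum(),P[m].mean(0).round(1))
W=[[494,-253,157],[491,-233,168],[477,-145,185]];go(*W)
E
```

```text
time 15.4
q [-0.158, 0.031, 2.225, -0.913, 0.842, 0.253]
tool_pos [496.327, -257.057, 140.326]
ee_rot [[-0.159, 0.978, 0.131], [0.758, 0.207, -0.619], [-0.632, 0.001, -0.775]]
wrist_force [-8.272, 2.631, 22.884]
gripper_width 51.209
finger_force 40.053
296 [ 493.9 -248.1  176.8]
149 [ 498.7 -249.2  176.1]
[494, -253, 157] cm [-0.71, -0.14, -1.57] len 1.7
[491, -233, 168] cm [0.87, 0.12, -2.13] len 2.3
[477, -145, 185] cm [5.82, 0.45, -6.94] len 9.1
```

View pics/a4.png

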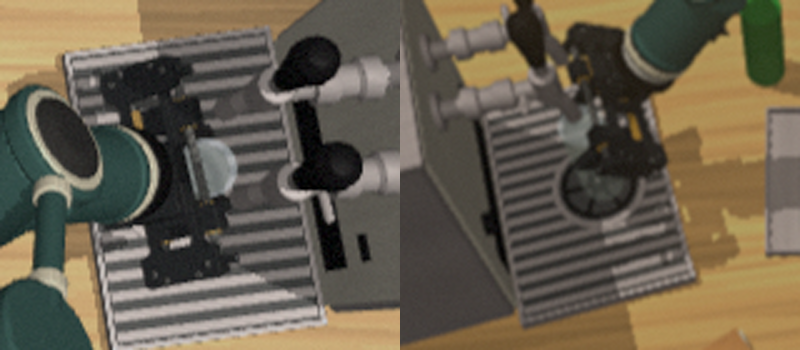

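On the stop: star down, glass top at z≈177, glass over the star within a few mm, taps upright. It has been held for over 1.3 s. Lifting off and backing out.

arm_command(
  targets=[
    [[-0.38, 0, -0.46], 0, 150],
    [[-0.38, 0, -0.46], 0, 150],
    [[-0.38, 0, -0.46], 0, 150],
    [[-0.08, 0, -0.58], 0, 150],
    [[-0.08, 0, -0.58], 0, 150],
    [[0, 0, 0], 0, 150],
  ],
)

```text
time: 16.0
tool_pos: [493.9, -248.5, 163.0]
ee_rot: [[-0.161, 0.978, 0.131], [0.763, 0.208, -0.612], [-0.626, 0.001, -0.78]]
wrist_force: [0.7, 0.3, -2.3]
gripper_width: 50.8
finger_force: 40.0
```

```bash
python3 st.py
python3 - <<'E'
from mv import *
go([489,-215,168],[477,-145,200],[470,0,240],[447,150,240],[447,318,240],[447,318,130])
E
```

```text
time 16.0
q [-0.145, -0.012, 2.214, -0.864, 0.881, 0.198]
tool_pos [493.855, -248.54, 163.029]
ee_rot [[-0.161, 0.978, 0.131], [0.763, 0.208, -0.612], [-0.626, 0.001, -0.78]]
wrist_force [0.736, 0.297, -2.304]
gripper_width 50.848
finger_force 39.994
[489, -215, 168] cm [2.33, 0.22, -2.5] len 3.4
[477, -145, 200] cm [3.53, 0.29, -6.94] len 7.8
[470, 0, 240] cm [8.68, 2.34, -12.08] len 15.1
[447, 150, 240] cm [11.82, 0.87, -9.48] len 15.2
[447, 318, 240] cm [12.82, 3.49, -10.28] len 16.8
[447, 318, 130] cm [6.88, -0.02, 8.58] len 11.0
```

arm_command(
  targets=[
    [[1.2, 0.1, -1.25], 0, 150],
    [[1.2, 0.1, -1.25], 0, 150],
    [[1.2, 0.1, -2.3], 0, 150],
    [[1.2, 0.1, -2.3], 0, 150],
    [[1.2, 0.1, -2.3], 0, 150],
    [[2.2, 0.6, -3], 0, 150],
    [[2.2, 0.6, -3], 0, 150],
    [[2.2, 0.6, -3], 0, 150],
  ],
)

```text
time: 16.67
tool_pos: [471.0, -34.1, 227.1]
ee_rot: [[-0.162, 0.978, 0.13], [0.763, 0.207, -0.612], [-0.626, -0.0, -0.78]]
wrist_force: [0.8, 0.5, -2.2]
gripper_width: 51.3
finger_force: 40.0
```

arm_command(
  targets=[
    [[2.1, 0.6, -3], 0, 150],
    [[2.4, 0.2, -2], 0, 150],
    [[2.4, 0.2, -1.9], 0, 150],
    [[2.4, 0.2, -1.9], 0, 150],
    [[2.4, 0.2, -1.9], 0, 150],
    [[2.2, 0.2, -1.8], 0, 150],
    [[0, 0, 0], 0, 150],
    [[0, 0, 0], 0, 150],
  ],
)

```text
time: 17.33
tool_pos: [448.6, 151.7, 236.9]
ee_rot: [[-0.164, 0.978, 0.131], [0.762, 0.21, -0.612], [-0.626, -0.001, -0.78]]
wrist_force: [0.0, -1.0, -2.2]
gripper_width: 51.2
finger_force: 40.0
```

```bash
python3 st.py
python3 - <<'E'
from mv import *
from h import *
t=load("top0");P=pts(t);h=cv2.cvtColor(t["pixels"],cv2.COLOR_BGR2HSV)
m=(h[...,0]>125)&(h[...,0]<160)&(h[...,1]>80)&(np.mgrid[:420,:560][0]>280)&(P[...,2]>5)
Q=P[m];print("purple",len(Q),np.nanmax(Q,0).round(0),np.nanmin(Q,0).round(0),cv2.minEnclosingCircle(Q[Q[:,2]>Q[:,2].max()-12][:,:2].astype(np.float32)))
go([447,296,240],[447,296,135],[447,296,123])
E
```

```text
time 17.333
q [0.682, 0.074, 1.972, -0.596, 1.467, 0.648]
tool_pos [448.648, 151.696, 236.915]
ee_rot [[-0.164, 0.978, 0.131], [0.762, 0.21, -0.612], [-0.626, -0.001, -0.78]]
wrist_force [0.013, -0.968, -2.204]
gripper_width 51.249
finger_force 39.991
purple 662 [331. 296. 754.] [ 184. -105.    7.] ((235.45770263671875, -103.10681915283203), 1.6553298234939575)
[447, 296, 240] cm [10.83, 2.88, -9.1] len 14.4
[447, 296, 135] cm [6.58, 0.01, 8.19] len 10.5
[447, 296, 123] cm [0.75, 0.0, 0.94] len 1.2
```

arm_command(
  targets=[
    [[1.0, 0.3, -0.9], 0, 150],
    [[1.8, 0.55, -1.5], 0, 150],
    [[2.0, 0.6, -1.7], 0, 150],
    [[2.0, 0.6, -1.7], 0, 150],
    [[2.0, 0.6, -1.7], 0, 150],
    [[1.4, 0.45, -1.1], 0, 150],
    [[0.6, 0.2, -0.5], 0, 150],
    [[0, 0, 0], 0, 150],
  ],
)

```text
time: 18.0
tool_pos: [452.1, 296.1, 240.6]
ee_rot: [[-0.162, 0.978, 0.131], [0.763, 0.208, -0.612], [-0.626, 0.0, -0.78]]
wrist_force: [-0.2, 0.3, -2.2]
gripper_width: 51.1
finger_force: 40.0
```

arm_command(
  targets=[
    [[0.8, 0, 1.0], 0, 150],
    [[1.0, 0, 1.25], 0, 150],
    [[1.2, 0, 1.5], 0, 150],
    [[1.2, 0, 1.5], 0, 150],
    [[1.2, 0, 1.5], 0, 150],
    [[0.8, 0, 1.0], 0, 150],
    [[0, 0, 0], 0, 150],
    [[0, 0, 0], 0, 150],
  ],
)

```text
time: 18.67
tool_pos: [451.2, 293.5, 140.7]
ee_rot: [[-0.162, 0.978, 0.128], [0.761, 0.207, -0.615], [-0.628, -0.002, -0.778]]
wrist_force: [-0.5, 0.5, -1.0]
gripper_width: 50.8
finger_force: 40.0
```

```bash
python3 st.py
python3 - <<'E'
from mv import *
from h import *
from plant import vision
go([452,296,121])
f=vision.grab_frame("top");g=vision.grab_frame("scene")
for q in(f,g):
    P=pts(q);m=(abs(P[...,2]-170)<16)&(np.hypot(P[...,0]-448,P[...,1]-310)<32)&(q["pixels"].max(-1)>80)
    print(m.sum(),P[m].mean(0).round(1),np.median(P[m][:,2]))
cv2.imwrite("pics/a5.png",np.hstack([cv2.resize(f["pixels"][190:330,90:250],(400,350),interpolation=2),cv2.resize(g["pixels"][140:280,300:460],(400,350),interpolation=2)]))
E
```

```text
time 18.667
q [0.851, 0.365, 1.814, -0.531, 1.436, 0.844]
tool_pos [451.205, 293.454, 140.695]
ee_rot [[-0.162, 0.978, 0.128], [0.761, 0.207, -0.615], [-0.628, -0.002, -0.778]]
wrist_force [-0.538, 0.532, -0.98]
gripper_width 50.798
finger_force 39.992
[452, 296, 121] cm [1.42, 0.13, 1.39] len 2.0
450 [446.8 306.6 177.4] 177.74453903140636
265 [451.6 303.5 175.8] 177.1163926384238
```

View pics/a5.png

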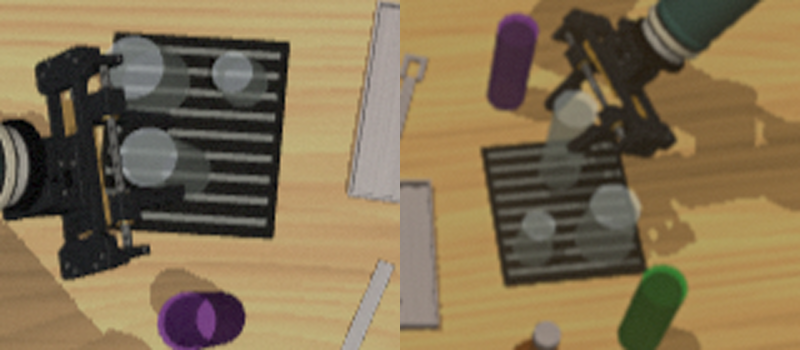

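The glass is above the free half of the mat (top crop (148,157)), with its mouth about 20 mm above it and everything else clear. Lowering.

arm_command(
  targets=[
    [[0.38, 0, 0.47], 0, 150],
    [[0.38, 0, 0.47], 0, 150],
    [[0.25, 0, 0.31], 0, 150],
    [[0.06, 0, 0.08], 0, 150],
    [[0, 0, 0], 0, 150],
  ],
)

```text
time: 19.18
tool_pos: [451.6, 294.9, 124.4]
ee_rot: [[-0.162, 0.978, 0.13], [0.762, 0.208, -0.613], [-0.627, -0.0, -0.779]]
wrist_force: [-0.3, 0.2, -1.8]
gripper_width: 51.3
finger_force: 40.0
```

arm_command(
  targets=[
    [[0.06, 0, 0.08], 0, 150],
    [[0.06, 0, 0.08], 0, 150],
    [[0.06, 0, 0.08], 0, 150],
    [[0, 0, 0], 0, 150],
  ],
)

```text
time: 19.52
tool_pos: [451.8, 295.0, 121.7]
ee_rot: [[-0.162, 0.978, 0.13], [0.763, 0.208, -0.612], [-0.626, 0.0, -0.78]]
wrist_force: [-0.2, -0.4, -2.1]
gripper_width: 51.2
finger_force: 40.0
```

arm_command(
  targets=[
    [[0.06, 0, 0.08], 0, 150],
    [[0.06, 0, 0.08], 0, 150],
    [[0, 0, 0], 0, 150],
    [[0, 0, 0], 0, 150],
  ],
  grip_force=20,
)

```text
time: 19.85
tool_pos: [452.2, 295.1, 120.6]
ee_rot: [[-0.161, 0.978, 0.131], [0.763, 0.208, -0.612], [-0.626, 0.001, -0.78]]
wrist_force: [-0.8, -0.2, 3.3]
gripper_width: 51.7
finger_force: 20.0
```

arm_command(
  targets=[
    [[0, 0, 0], 0, 100],
    [[0, 0, 0], 0, 80],
    [[0, 0, 0], 0, 50],
    [[0, 0, 0], 0, 20],
    [[0, 0, 0], 0, 0],
    [[0, 0, 0], 0, 0],
    [[0, 0, 0], 0, 0],
    [[0, 0, 0], 0, 0],
  ],
  grip_force=5,
)

```text
time: 20.52
tool_pos: [451.9, 294.9, 119.8]
ee_rot: [[-0.162, 0.978, 0.13], [0.763, 0.208, -0.612], [-0.626, 0.0, -0.78]]
wrist_force: [-0.3, -0.3, 0.8]
gripper_width: 88.3
finger_force: 0.0
```

arm_command(
  targets=[
    [[0, 0, -0.5], 0, 0],
    [[0, 0, -1], 0, 0],
    [[0, 0, -2], 0, 0],
    [[0, 0, -2], 0, 0],
    [[0, 0, -2], 0, 0],
    [[0, 0, -2], 0, 0],
    [[0, 0, -2], 0, 0],
    [[0, 0, -2], 0, 0],
  ],
)

```text
time: 21.18
tool_pos: [434.0, 378.8, 226.8]
ee_rot: [[-0.161, 0.978, 0.131], [0.763, 0.208, -0.612], [-0.625, 0.001, -0.78]]
wrist_force: [-0.1, -0.3, -0.8]
gripper_width: 87.9
finger_force: 0.0
```

arm_command(
  targets=[
    [[0, 0, -1], 0, 0],
    [[0, 0, 0], 0, 0],
    [[0, 0, 0], 0, 0],
    [[0, 0, 0], 0, 0],
    [[0, 0, 0], 0, 0],
    [[0, 0, 0], 0, 0],
  ],
)

```text
time: 21.68
tool_pos: [432.7, 382.7, 231.8]
ee_rot: [[-0.162, 0.978, 0.129], [0.762, 0.207, -0.614], [-0.627, -0.001, -0.779]]
wrist_force: [0.4, -0.3, 0.1]
gripper_width: 88.0
finger_force: 0.0
```

```bash
python3 st.py
python3 - <<'E'
from h import *
from plant import vision
f=vision.grab_frame("top")
P=pts(f);m=(abs(P[...,2]-160)<10)&(np.hypot(P[...,0]-448,P[...,1]-310)<40)
print(m.sum(),cv2.minEnclosingCircle(P[m][:,:2].astype(np.float32)),P[m].mean(0).round(1))
P0=pts(load("top0"))
h=lambda P,x,y:(lambda k:P[k].mean(0).round(1))((P[...,2]>452)&(np.hypot(P[...,0]-x,P[...,1]-y)<30))
print("handles",h(P,528,-245),h(P0,528,-245),h(P,455,-256),h(P0,455,-256))
d=(abs(P[...,2]-48)<14)&(np.hypot(P[...,0]-492.5,P[...,1]+246)<42)&(f["pixels"].max(-1)<70)
print("star z",np.percentile(P[d][:,2],[50,75,90]).round(1),np.percentile(P0[d][:,2],[50,75,90]).round(1))
cv2.imwrite("pics/a6.png",f["pixels"])
E
```

```text
time 21.683
q [0.954, 0.381, 1.607, -0.48, 1.646, 0.831]
tool_pos [432.743, 382.654, 231.791]
ee_rot [[-0.162, 0.978, 0.129], [0.762, 0.207, -0.614], [-0.627, -0.001, -0.779]]
wrist_force [0.355, -0.319, 0.107]
gripper_width 87.956
finger_force 0.0
441 ((449.44476318359375, 310.13055419921875), 26.55477523803711) [448.8 309.5 157.6]
handles [ 529.5 -249.8  455.8] [ 529.3 -249.6  455.8] [ 458.4 -260.5  455.6] [ 458.8 -260.8  455.8]
star z [39.3 41.9 45.1] [nan nan nan]
```

View pics/a6.png

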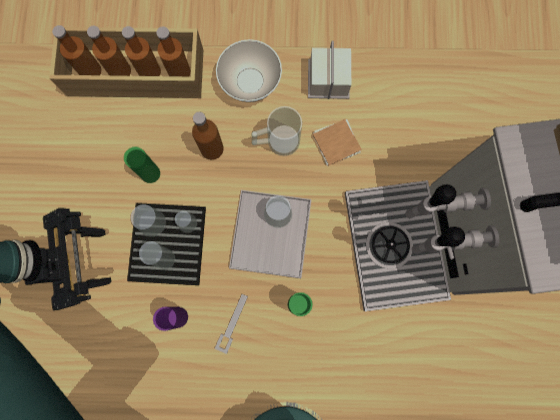

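The glass stands on the mat at px (150,253), with its top at z≈158. The star is back up, both handles are unmoved, and the other glasses, mug and bottle are where they were. Handing in.

```bash
python3 -c "
from plant import env
print(env.close_job())"
```

```text
the job is handed in; nothing more can be done
None
```

The glass was pressed on the rinser to its stop for over a second and now stands released, mouth down, on the draining mat, with nothing else moved; the job is handed in, but no verdict was returned.

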